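Fetch a stopper from under the bench riser with a reacher

TASK

One of the two rubber stoppers has rolled under the low bench riser. Take the reacher by its handle, squeeze the trigger to close its jaws on the stopper where it is under the riser, only just firmly enough to hold it (forced jaws dent the soft rubber), and carry it in the jaws to the tray. Set it down gently, standing upright beside the other stopper, then lay the reacher flat on the bench and let go, with the riser, bottles and glassware left undisturbed.

Things in the scene. Friction and masses are not known exactly. Their poses are not given: they have to be found in the camera images.
- reacher_grip (a point): Centre of the handle of the reacher, a 205 mm, 0.17 kg pick-up tool lying flat on its side; 17 mm above its underside. x: along the tool to the jaws, y: left, z: up. Black handle bar: flat back face at x -28 mm, y -45 to 40, 34 mm high. Taken from above, the fingers close along x over handle and trigger (56 mm over both when free). A housing joins handle and shaft: x -28 to 46, y 36 to 64 mm.
- trigger_front (a point): Middle of the front face of the reacher's trigger, a grey bar 28 mm high and 62 mm wide (y) that stands in front of the handle bar; 28 mm ahead of the handle centre when free, 14 mm ahead when fully squeezed. Same axes as reacher_grip. The tool's lowest parts are the undersides of handle bar and housing; shaft, head and jaws ride at least 8 mm above the bench when it lies flat.
- trigger (a joint): Travel of the trigger towards the handle: 0 free, jaws wide open; 0.014 m fully squeezed. It slides straight, against a spring: 8 N before it moves, 13 N at the end; held with less than 8 N the jaws stay open. Once the jaws meet a thing, each presses on it with about half of the squeeze beyond the spring force; the trigger then stalls, giving under 0.5 mm. Springs back when eased.
- reacher_jaws (a point): Point midway between the reacher's two jaw pads: 165 mm ahead of the handle centre along the tool's x and 50 mm to its left (+y), on the axis of the shaft (15 mm thick, along x), 17 mm above the tool's underside. Same axes as reacher_grip. The pads are 42 mm apart when the trigger is free, 13 mm at full squeeze, 2.1 mm less for each mm of trigger travel.
- jaw_left: The reacher's left jaw (+y side): a 67 mm steel arm with a rubber pad 25 mm long and 14 mm high (10 to 24 mm above the tool's underside), hollowed to a shallow V. Origin at its hinge, 110 mm ahead of the handle centre and 60 mm to its left. Both jaws swing in alike towards the shaft line, in the tool's flat plane; wide open they span 68 mm outside, their mouth 39 mm.
- jaw_right: The right jaw, mirror image of the left one; its hinge is 110 mm ahead of the handle centre and 40 mm to its left.
- riser: Low fixed bench riser: clear acrylic board 110 mm deep (x), 210 mm wide (y), 12 mm thick, over a gap 60 mm high and 184 mm wide between the end frames, open towards the robot, closed at the back. Origin on the bench under its middle; x points away from the open front, which lies at x = -58 mm. Its top is 72 mm up; bottles to 116 mm tall stand on it, at least 45 mm behind the front edge.
- tray: Shallow open steel tray, 90 mm (x) by 130 mm (y), 10 mm high, walls and floor 3 mm thick, fixed on the bench. Origin at the centre of its underside.
- stopper_large: Grey tapered rubber stopper, 28 mm across, 22 mm tall, 16 g, standing; soft: a jaw pressing with more than 8 N dents it, 2 to 5 N hold it well. Origin at the centre of its underside, z up. It stands either under the riser or in the tray; the small one is at the other of the two places.
- stopper_small: Grey tapered rubber stopper, 19 mm across, 22 mm tall, 10 g, standing; just as soft. Origin at the centre of its underside, z up. It stands either in the tray or under the riser.
- wash_bottle: White wash bottle with a red nozzle, 73 x 90 x 204 mm, behind the tray. Loose bystander, to be left where it is. Origin at the centre of its underside.
- conical_flask: Conical glass flask, 68 mm across, 127 mm tall, at the back left. Loose bystander, to be left where it is. Origin at the centre of its underside.
- beaker: Glass beaker, 56 x 60 mm, 71 mm tall, at the left. Loose bystander, to be left where it is. Origin at the centre of its underside.
- funnel: Glass funnel standing mouth down, 65 mm across, 87 mm tall, at the left. Loose bystander, to be left where it is. Origin at the centre of its underside.
- white_bottle: White plastic bottle, 52 mm across, 113 mm tall, at the back right. Loose bystander, to be left where it is. Origin at the centre of its underside.
- petri: Glass petri dish, 67 mm across, 14 mm tall, at the front left. Loose bystander, to be left where it is. Origin at the centre of its underside.

How it is judged (in metres and radians):
On the way, in this order (a step that is already met when the one before it is completed fails the run):
1. the stopper under the riser is gripped between both jaws of the reacher while still under the board (((contact force between each of jaw_left, jaw_right and stopper_large above 1.5 N and x of stopper_large in the frame of riser between -0.05 and 0.05 m and y of stopper_large in the frame of riser between -0.092 and 0.092 m) or (contact force between each of jaw_left, jaw_right and stopper_small above 1.5 N and x of stopper_small in the frame of riser between -0.05 and 0.05 m and y of stopper_small in the frame of riser between -0.092 and 0.092 m))), for 0.2 s.
2. the stopper has been carried out from under the riser and is over or in the tray, held in the jaws (((contact force between each of jaw_left, jaw_right and stopper_large above 0.4 N and x of stopper_large in the frame of tray between -0.045 and 0.045 m and y of stopper_large in the frame of tray between -0.065 and 0.065 m) or (contact force between each of jaw_left, jaw_right and stopper_small above 0.4 N and x of stopper_small in the frame of tray between -0.045 and 0.045 m and y of stopper_small in the frame of tray between -0.065 and 0.065 m))), for 0.1 s.
At the end, for the whole second after the job is handed in: Both stoppers stand upright (within 0.15 rad) on the tray's floor inside its walls, at rest; the reacher lies flat on the bench (handle centre and jaw centre no more than 22 and 24 mm above it, tilt under 0.06 rad) with its trigger released (travel under 1 mm) (x of stopper_large in the frame of tray between -0.042 and 0.042 m and y of stopper_large in the frame of tray between -0.062 and 0.062 m and z of each of stopper_large, stopper_small in the frame of tray below 0.008 m and angle between each of stopper_large, stopper_small's own z axis and vertical below 0.15 rad and linear speed of each of stopper_large, stopper_small below 0.02 m/s and x of stopper_small in the frame of tray between -0.042 and 0.042 m and y of stopper_small in the frame of tray between -0.062 and 0.062 m and height (world z) of reacher_grip between 0.012 and 0.022 m and height (world z) of reacher_jaws below 0.024 m and angle between reacher_grip's own z axis and vertical below 0.06 rad and value of joint trigger below 0.001 m); the robot touches nothing.
It fails at once if a jaw presses on a stopper with more than 8 N (the rubber is dented) (contact force between any of jaw_left, jaw_right and stopper_large above 8 N or contact force between any of jaw_left, jaw_right and stopper_small above 8 N).
It fails at once if the reacher is forced against the riser with more than 15 N (contact force between reacher and riser above 15 N).
It fails at once if a stopper is dropped or knocked flying: it moves faster than 0.5 m/s while not in the jaws ((linear speed of stopper_large above 0.5 m/s and contact force between each of jaw_left, jaw_right and stopper_large below 0.05 N) or (linear speed of stopper_small above 0.5 m/s and contact force between each of jaw_left, jaw_right and stopper_small below 0.05 N)).
It fails at once if a bystander is moved by more than 30 mm or knocked over (distance of any of wash_bottle, conical_flask, beaker, funnel, petri, white_bottle from where it was at the start of the episode above 0.03 m or angle between any of wash_bottle, conical_flask, beaker, funnel, petri, white_bottle's own z axis and vertical above 0.3 rad).
It also fails if it takes over 61 s, if anything falls off the work surface, if the arm or the gripper's body presses on something with over 40 N, if the wrist force passes 120 N, or if a joint passes its speed limit or range.

ROBOT

A 6-joint arm with a two-finger parallel gripper is mounted at the origin on a cart in front of the work surface, level with it; the furniture and walls round the work are solid. World frame = base frame: x ahead of the robot, y to its left, z up, the work surface at z = 0. Lengths are in mm, angles in degrees, forces in N, time in s.
With the tool pointing down it reaches from about 350 to 850 mm from the base axis. Payload 8.1 kg.
Tool frame: the origin (TCP) lies at the very end of the fingers, on their centre line; the grasp point (between the pads) lies 19 mm behind it (pinch_z is the z of the grasp point in the tool frame, in mm); z points along the fingers, y is the direction in which the jaws open and shut (so a half turn about z gives the same grasp; the last joint's range is limited). The gripper opens to 85 mm and grips with 20 to 120 N. Pads are 22 mm wide; open, the fingers measure 114 mm over their backs; the gripper's body (76 mm by 85 mm) begins 54 mm behind the grasp point. The pads swing forward as they close: fully open they stand 13 mm farther back than shut.
Start: joints at [-79.664, 7.471, 85.268, -0, 87.261, -4.893], TCP at [157.629, -578.929, 231.292] pointing down, gripper open.
Joint ranges: [-169.43, 169.43], [-51.17, 129.36], [1.28, 143.12], [-76.62, 256.62], [0, 156.53], [-152.29, 152.29]. Speed limits (degrees/s): [136.94, 136.94, 159.86, 180, 180, 180].

INTERFACE

Orientations are given as [roll, pitch, yaw] about the fixed x, y, z axes, in that order (R = Rz(yaw) Ry(pitch) Rx(roll)).
In Python, from bench import * gives the robot as it stands.
- The arm moves only by the shell command python3 -m creep 'ROWS' [FORCE]. ROWS is a JSON object of lists of equal length, an entry for each row: "translation": the shift along the tool's x, y, z in mm, a list of three; "rotation": the turn, a rotation vector about the tool's x, y, z in rad, a list of three; "claw": the finger opening in mm, from 0 to 85.4. In form: {"translation": [[dx, dy, dz], ...], "rotation": [[ax, ay, az], ...], "claw": [claw, ...]}. A call has 1 to 10 rows; each row shifts and turns the commanded pose from where the row before left it, along the tool's axes as they then stand; what a row does not reach is not made up. A row lasts 1/10 s, in which the tool goes at most 50 mm and 8.59 degrees, less where a joint would pass 70% of its speed; a pose out of reach is approached as far as the arm can. A call is refused whole if a number of a shift passes 50 or a number of a turn 0.15, either way. A call with a gripper value outside its range is refused whole. The fingers move at their own pace and stop on an object; FORCE is the grip in N (left out, the last holds). Time passes only in rows, so rows that do not move let the fingers close. It gives the time, the measured TCP pose, the force and the opening at its end, in the units of the state.
- sense(): the state, without advancing time (a new reading comes with each control period).
- snapshot(name): name is "side" or "top" or "wrist"; returns a dict with "frame" (420x560x3 uint8, red, green, blue), "intrinsics" (3x3 intrinsics, pixels), "dist" ([k1, k2, p1, p2, k3] as OpenCV has them; the pictures are not rectified), "extrinsics" (4x4, takes a point from camera to world coordinates). Camera axes: x right, y up, looking along -z (the intrinsics and any distortion apply to the point x, -y, -z); pixel columns grow to the right and rows downward; lengths in mm; the calibration is good to about 2 mm. A picture is of the moment at which its call begins. There is no depth.
- hand_in(): hands the job in, once; it reports no verdict.
The state is a dict: "time": time; "joint_pos": joint angles; "qd": joint speeds; "joint_efforts": joint torques, N m; "tool_pos": TCP position; "tcp_rot": TCP orientation; "ft_force": force on the tool from outside, world axes, zero at the start; "wrist_torque": the same for the moment, N m; "finger_gap": finger opening in mm.
Only numpy, scipy, OpenCV 4.12 (cv2) and the standard library are available. Lean on these libraries where they do the work, as an engineer would, in place of code of your own. Each camera call takes 0.05 s, during which the arm holds its last target.

## Working session

There is one attempt and no reset: what is moved stays moved. The work goes in short steps, Python scripts to look and compute and a shell command to move; the robot and the scene stay as the last step left them, time stands still between calls to the robot, and variables do not carry over. Pictures are saved under pics/ and viewed, and the job is handed in when it is done.

```bash
ls; mkdir -p pics
python3 - <<'E'
from bench import *
import cv2
s=sense(); print(s)
for n in ["side","top","wrist"]:
    d=snapshot(n); cv2.imwrite(f"pics/{n}0.png",d["frame"][:,:,::-1]); print(n,d["intrinsics"],d["dist"],d["extrinsics"])
E
```

```text
pics
{'time': 0.0, 'joint_pos': array([-7.96626683e+01,  7.51368963e+00,  8.53300123e+01, -2.73656699e-04,
        8.72602472e+01, -4.89316063e+00]), 'qd': array([ 0.03181458,  0.00575489,  0.03232408, -0.03260647, -0.0094652 ,
       -0.00046796]), 'joint_efforts': array([-3.32102376e-03, -5.69415092e+01, -5.00554061e+01, -6.43006297e-04,
        1.48305466e-02,  4.67738435e-07]), 'tool_pos': array([ 157.54244077, -578.38347769,  230.25217979]), 'tcp_rot': array([-1.79896406e+02, -8.59432605e-03,  1.52304979e+01]), 'ft_force': array([-0.37514286,  0.33769288,  0.31683033]), 'wrist_torque': array([-0.00800204,  0.00053639,  0.03499525]), 'finger_gap': 85.32048795817826}
side [[484.99813087   0.         286.6132902 ]
 [  0.         484.99813087 207.34302947]
 [  0.           0.           1.        ]] [-0.01198284  0.          0.          0.          0.        ] [[-4.78184368e-01  5.77082325e-01 -6.62054152e-01 -1.23827333e+02]
 [-8.78252498e-01 -3.17205703e-01  3.57845066e-01  3.92698338e+02]
 [-3.50128990e-03  7.52566630e-01  6.58506802e-01  7.19436215e+02]
 [ 0.00000000e+00  0.00000
[... 262 characters left out ...]
1 -1.61652383e-01  3.74680075e+02]
 [-9.99655054e-01 -1.59326183e-03  2.62151474e-02  3.22016100e+01]
 [ 2.56123563e-02  1.61748985e-01  9.86499505e-01  1.08575293e+03]
 [ 0.00000000e+00  0.00000000e+00  0.00000000e+00  1.00000000e+00]]
wrist [[327.43091888   0.         274.59003716]
 [  0.         327.43091888 207.07607097]
 [  0.           0.           1.        ]] [-0.00468731  0.          0.          0.          0.        ] [[ 2.62110891e-01  9.28121616e-01  2.64363662e-01  2.24069901e+02]
 [-9.65036315e-01  2.52558052e-01  7.01380106e-02 -5.60329939e+02]
 [-1.67056765e-03 -2.73504471e-01  9.61869281e-01  3.72780342e+02]
 [ 0.00000000e+00  0.00000000e+00  0.00000000e+00  1.00000000e+00]]
```

View pics/top0.png

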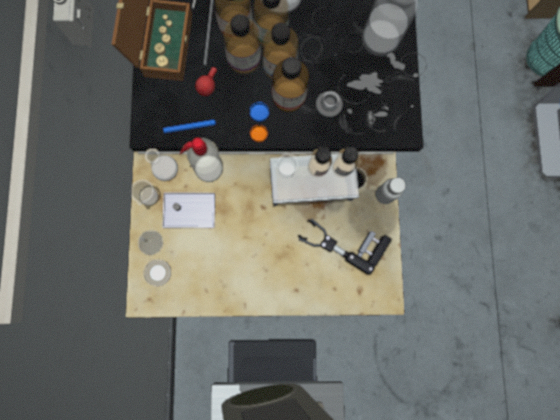

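View pics/side0.png

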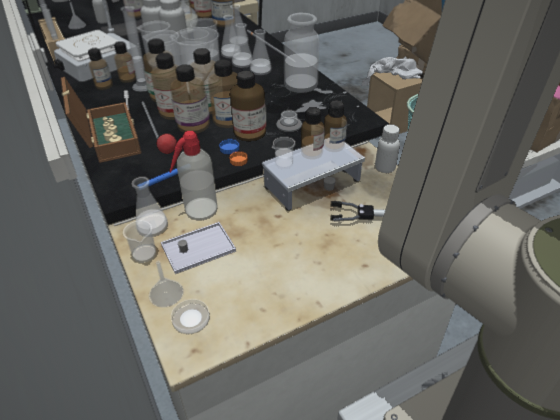

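View pics/wrist0.png

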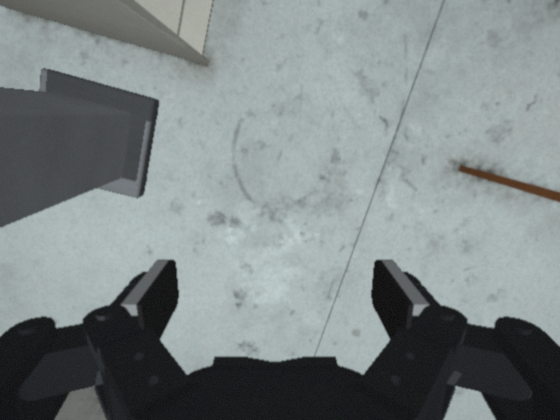

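```bash
cat > h.py <<'E'
from bench import *
import cv2, numpy as np
def ray(d,uv):
    K=np.array(d["intrinsics"]);D=np.array(d["dist"]);T=np.array(d["extrinsics"])
    p=cv2.undistortPoints(np.array([[uv]],float),K,D)[0,0]
    v=T[:3,:3]@np.array([p[0],-p[1],-1.0]); return T[:3,3],v
def at(d,uv,z):
    o,v=ray(d,uv); return o+v*(z-o[2])/v[2]
def proj(d,P):
    K=np.array(d["intrinsics"]);D=np.array(d["dist"]);T=np.array(d["extrinsics"])
    P=np.atleast_2d(np.array(P,float)); c=(P-T[:3,3])@T[:3,:3]; c=c*np.array([1,-1,-1])
    return cv2.projectPoints(c.reshape(-1,1,3),np.zeros(3),np.zeros(3),K,D)[0].reshape(-1,2)
def crop(f,x0,y0,x1,y1,s,name):
    im=cv2.resize(f[y0:y1,x0:x1,::-1],None,fx=s,fy=s,interpolation=cv2.INTER_CUBIC); cv2.imwrite(name,im)
E
python3 - <<'E'
from h import *
d=snapshot("top");crop(d["frame"],260,140,400,280,4,"pics/t1.png")
crop(d["frame"],150,140,230,240,6,"pics/t2.png")
d=snapshot("side");crop(d["frame"],255,120,385,230,6,"pics/s1.png")
E
```

```text
(no output)
```

View pics/t1.png

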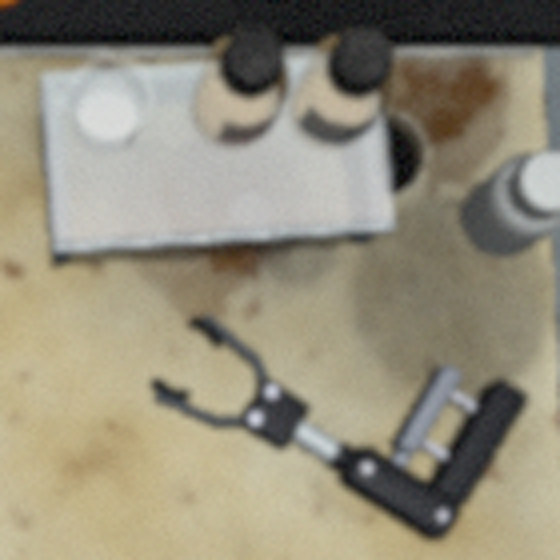

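View pics/s1.png

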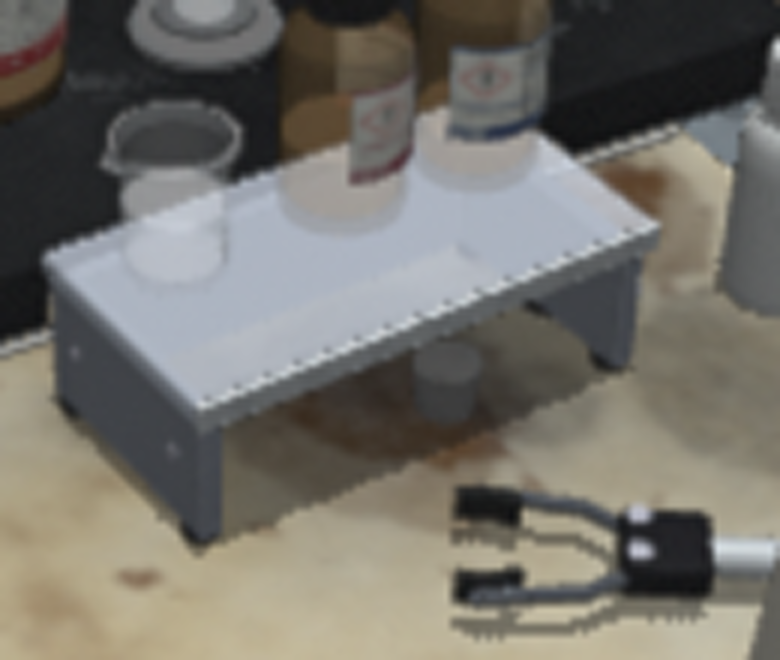

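View pics/t2.png

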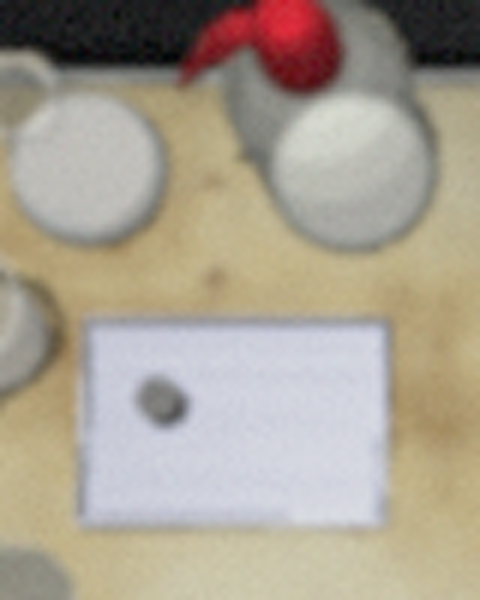

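Run:
```python
from h import *
d=snapshot("top"); 
c=lambda u,v:(260+(u-1.5)/4,140+(v-1.5)/4)
def P(n,u,v,z): print(n,np.round(at(d,c(u,v),z),1))
P("hingeR",272,392,24);P("hingeL",257,418,24);P("padR",208,328,24);P("padL",168,390,24)
P("handle -28,-45",525,400,34);P("hb corner -28,64",435,537,34);P("trig front lo",400,455,31);P("trig top",440,365,31)
P("screw1",366,467,34);P("screw2",443,515,34)
for n,u,v in [("FL",55,254),("FR",394,230),("BL",42,73),("BR",385,50)]: P("riser"+n,u,v,72)
P("bottle1",250,60,116);P("bottle2",360,62,116);P("beak",108,110,72)
P("whiteb base",500,215,20)
P("st?",250,210,22)
ct=lambda u,v:(150+(u-2.5)/6,140+(v-2.5)/6)
for n,u,v in [("TL",85,320),("TR",388,320),("BL",80,523),("BR",386,523)]: print(n,at(d,ct(u,v),10).round(1))
print("small",at(d,ct(160,398),25).round(1),at(d,ct(162,402),14).round(1))
s=snapshot("side"); cs=lambda u,v:(255+(u-2.5)/6,120+(v-2.5)/6)
print("stopL top",at(s,cs(449,360),22).round(1),"base",at(s,cs(446,407),0).round(1))
print("edges",at(s,cs(413,360),22).round(1),at(s,cs(483,360),22).round(1))
for n,u,v in [("FL",200,405),("FR",658,230),("BL",45,260)]: print("sriser"+n,at(s,cs(u,v),72).round(1))
print("sFLbase",at(s,cs(200,545),0).round(1))
print("spads",at(s,cs(460,490),24).round(1),at(s,cs(460,575),24).round(1))
```

```text
hingeR [ 500.9 -127.7   24. ]
hingeL [ 484.6 -117.9   24. ]
padR [541.6 -88.4  24. ]
padL [502.4 -62.6  24. ]
handle -28,-45 [ 494.4 -283.6   34. ]
hb corner -28,64 [ 410.2 -224.    34. ]
trig front lo [ 460.7 -205.1   31. ]
trig top [ 516.8 -232.3   31. ]
screw1 [ 453.1 -183.1   34. ]
screw2 [ 423.6 -229.5   34. ]
riserFL [579.4   8.8  72. ]
riserFR [ 594.1 -197.4   72. ]
riserBL [692.7  16.1  72. ]
riserBR [ 707.8 -196.    72. ]
bottle1 [ 687.1 -105.9  116. ]
bottle2 [ 686. -171.  116.]
beak [669.3 -24.2  72. ]
whiteb base [ 615.1 -277.7   20. ]
st? [ 618. -117.   22.]
TL [618.6 287.   10. ]
TR [618.7 158.7  10. ]
BL [531.4 286.   10. ]
BR [531.1 158.1  10. ]
small [581.9 251.2  25. ] [582.3 252.6  14. ]
stopL top [ 615.7 -121.    22. ] base [ 614.1 -120.     0. ]
edges [ 622.4 -108.7   22. ] [ 609.3 -132.6   22. ]
sriserFL [583.3   7.1  72. ]
sriserFR [ 592.5 -197.5   72. ]
sriserBL [688.1  16.5  72. ]
sFLbase [588.9   4.2   0. ]
spads [545.8 -81.4  24. ] [506.4 -56.2  24. ]
```

```bash
cat > where.py <<'E'
import sys
from h import *
from scipy.spatial.transform import Rotation as R
s=sense(); M=R.from_euler('xyz',s["tcp_rot"],degrees=True)
np.set_printoptions(suppress=True,precision=2)
print(s["time"],s["tool_pos"],s["tcp_rot"],"F",s["ft_force"],"gap",s["finger_gap"],"J",s["joint_pos"])
if len(sys.argv)>3:
    t=np.array([float(a) for a in sys.argv[1:4]]); print("tool delta",M.inv().apply(t-s["tool_pos"]))
    if len(sys.argv)>4: 
        # desired yaw, pointing down
        T=R.from_euler('xyz',[180,0,float(sys.argv[4])],degrees=True); print("rotvec",(M.inv()*T).as_rotvec(), )
E
Z='[0,0,-0.144]'; 
python3 -m creep '{"translation":[[0,0,0],[0,0,0],[0,0,0],[0,0,0],[0,0,0],[0,0,0],[0,0,0],[0,0,0]],"rotation":[[0,0,-0.144],[0,0,-0.144],[0,0,-0.144],[0,0,-0.144],[0,0,-0.144],[0,0,-0.144],[0,0,-0.144],[0,0,-0.144]],"claw":[85,85,85,85,85,85,85,85]}'
python3 -m creep '{"translation":[[0,0,0],[0,0,0],[0,0,0],[0,0,0],[0,0,0],[0,0,0],[0,0,0],[0,0,0],[0,0,0],[0,0,0]],"rotation":[[0,0,-0.144],[0,0,-0.144],[0,0,-0.144],[0,0,-0.144],[0,0,-0.144],[0,0,-0.144],[0,0,-0.144],[0,0,-0.144],[0,0,0],[0,0,0]],"claw":[85,85,85,85,85,85,85,85,85,85]}'
python3 where.py 463 -233 150 147
```

```text
time: 1.15
tool_pos: [157.6, -578.9, 231.3]
tcp_rot: [-180.0, -0.0, 81.6]
ft_force: [0.0, 0.9, -0.1]
finger_gap: 85.1
time: 2.15
tool_pos: [157.6, -578.9, 231.3]
tcp_rot: [180.0, 0.0, 147.0]
ft_force: [0.0, 0.0, -0.4]
finger_gap: 85.3
2.15 [ 157.64 -578.94  231.3 ] [180.     0.   146.99] F [ 0.05  0.04 -0.44] gap 85.25634272951112 J [ -79.66    7.47   85.27    0.     87.26 -136.65]
tool delta [-67.57 456.45  81.31]
rotvec [ 0.  0. -0.]
```

```bash
python3 -m creep '{"translation":[[-7,45,0],[-7,45,0],[-7,45,8],[-7,45,8],[-7,45,8],[-7,45,8],[-7,45,8],[-7,45,8],[-6,45,8],[-6,45,8]],"rotation":[[0,0,0],[0,0,0],[0,0,0],[0,0,0],[0,0,0],[0,0,0],[0,0,0],[0,0,0],[0,0,0],[0,0,0]],"claw":[85,85,85,85,85,85,85,85,85,85]}'
python3 -m creep '{"translation":[[0,7,18],[0,0,0]],"rotation":[[0,0,0],[0,0,0]],"claw":[85,85]}'
python3 where.py 463 -233 60 147
python3 - <<'E'
from h import *
d=snapshot("wrist"); cv2.imwrite("pics/w1.png",d["frame"][:,:,::-1])
d=snapshot("top"); crop(d["frame"],260,140,400,280,4,"pics/t3.png")
E
```

```text
time: 3.15
tool_pos: [459.4, -235.8, 167.3]
tcp_rot: [-180.0, 0.0, 147.0]
ft_force: [-0.0, 0.6, 0.1]
finger_gap: 84.8
time: 3.35
tool_pos: [461.6, -229.0, 146.9]
tcp_rot: [180.0, -0.2, 147.2]
ft_force: [-0.5, 0.1, -0.3]
finger_gap: 84.6
3.35 [ 461.58 -229.    146.86] [180.    -0.24 147.23] F [-0.5   0.08 -0.33] gap 84.60903742667702 J [-32.09  -2.22 104.21   0.01  78.25 -89.33]
tool delta [-3.73 -2.6  86.85]
rotvec [ 0. -0.  0.]
```

View pics/w1.png

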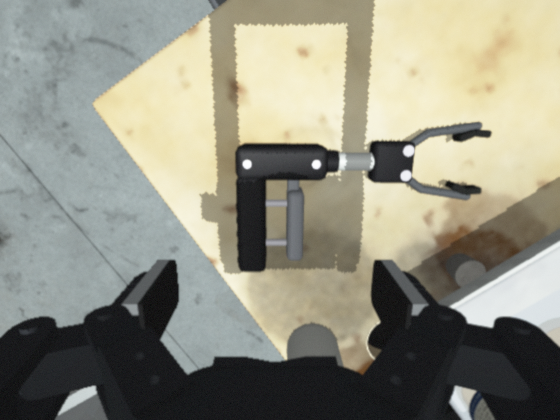

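Run:
```python
from h import *
np.set_printoptions(suppress=True,precision=1)
d=snapshot("wrist")
def fit(d,obs):
    from scipy.optimize import least_squares
    L=np.array([o[0] for o in obs],float); U=np.array([o[1] for o in obs],float)
    def f(p):
        a=np.radians(p[2]);X=np.c_[p[0]+L[:,0]*np.cos(a)-L[:,1]*np.sin(a),p[1]+L[:,0]*np.sin(a)+L[:,1]*np.cos(a),L[:,2]]
        return (proj(d,X)-U).ravel()
    r=least_squares(f,[475,-241,57]); print(r.x); print(r.fun.reshape(-1,2))
fit(d,[((-28,-45,34),(237,270)),((-28,64,34),(237,147)),((46,64,34),(326,146)),((110,60,24),(409,151)),((110,40,24),(405,176)),((28,31,31),(302,189)),((28,-31,31),(303,260))])
print("white bottle? ",at(d,(316,335),113),"stopper",at(d,(469,270),22))
```

```text
[ 474.8 -244.7   56.5]
[[ 0.5  3.2]
 [-2.3 -1. ]
 [ 3.8  1. ]
 [-2.6  0.7]
 [-1.5  0.1]
 [ 2.8 -1.5]
 [-0.7 -2.4]]
white bottle?  [ 531.1 -245.2  113. ] stopper [ 612.6 -119.5   22. ]
```

```bash
python3 where.py 462.5 -235.3 2 146.7
```

```text
3.5 [ 461.84 -232.2   149.91] [-179.98    0.02  147.11] F [-0.02 -0.12  0.65] gap 84.83746637046131 J [-32.36  -2.37 104.03  -0.02  78.32 -89.47]
tool delta [ -2.19  -2.19 147.91]
rotvec [-0.    0.    0.01]
```

```bash
python3 -m creep '{"translation":[[-2,-2,30],[0,0,40],[0,0,30],[0,0,25],[0,0,15],[0,0,6],[0,0,0],[0,0,0]],"rotation":[[0,0,0.006],[0,0,0],[0,0,0],[0,0,0],[0,0,0],[0,0,0],[0,0,0],[0,0,0]],"claw":[85,85,85,85,85,85,85,85]}'
python3 where.py 462.5 -235.3 0 146.7
python3 - <<'E'
from h import *
d=snapshot("wrist"); cv2.imwrite("pics/w2.png",d["frame"][:,:,::-1])
E
```

```text
time: 4.3
tool_pos: [463.7, -235.1, 4.8]
tcp_rot: [180.0, 0.1, 146.9]
ft_force: [0.1, -1.1, 0.6]
finger_gap: 85.0
4.3 [ 463.69 -235.13    4.83] [180.     0.13 146.86] F [ 0.06 -1.05  0.58] gap 84.995467696087 J [-32.54   8.76 109.13  -0.    61.99 -89.4 ]
tool delta [ 0.91 -0.79  4.82]
rotvec [0. 0. 0.]
```

View pics/w2.png

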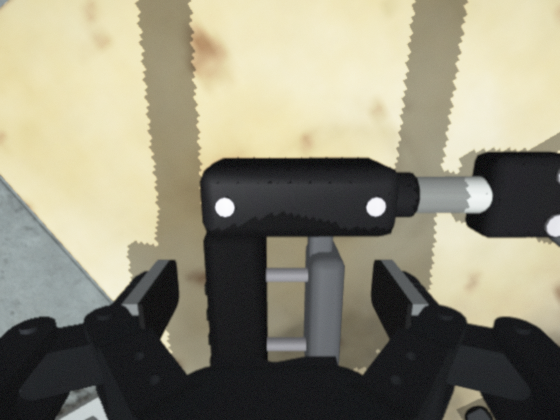

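```bash
python3 -m creep '{"translation":[[0,0,3],[0,0,0],[0,0,0],[0,0,0],[0,0,0],[0,0,0],[0,0,0]],"rotation":[[0,0,0],[0,0,0],[0,0,0],[0,0,0],[0,0,0],[0,0,0],[0,0,0]],"claw":[75,66,60,57,57,56,56]}' 20
python3 where.py 
python3 -m creep '{"translation":[[0,0,0],[0,0,0],[0,0,0]],"rotation":[[0,0,0],[0,0,0],[0,0,0]],"claw":[55,55,55]}'
python3 -m creep '{"translation":[[0,0,0],[0,0,0],[0,0,0]],"rotation":[[0,0,0],[0,0,0],[0,0,0]],"claw":[54,54,54]}'
python3 - <<'E'
from h import *
d=snapshot("wrist"); cv2.imwrite("pics/w3.png",d["frame"][:,:,::-1])
E
```

```text
time: 5.05
tool_pos: [462.7, -234.2, 0.4]
tcp_rot: [-180.0, 0.0, 146.9]
ft_force: [-0.6, -1.3, 0.9]
finger_gap: 56.3
5.05 [ 462.73 -234.23    0.38] [-180.     0.   146.9] F [-0.63 -1.32  0.92] gap 56.334961289980875 J [-32.51   9.13 109.26  -0.01  61.61 -89.41]
time: 5.35
tool_pos: [462.6, -234.5, 0.6]
tcp_rot: [-180.0, 0.0, 146.9]
ft_force: [-4.2, -1.7, 6.0]
finger_gap: 55.4
time: 5.65
tool_pos: [462.6, -234.8, 0.8]
tcp_rot: [-180.0, 0.0, 146.9]
ft_force: [-5.9, -2.1, 6.3]
finger_gap: 54.2
```

View pics/w3.png

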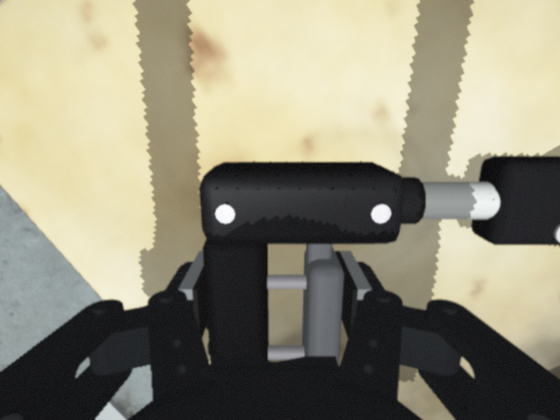

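```bash
python3 -m creep '{"translation":[[0,0,-2],[0,0,-3],[0,0,-3],[0,0,-2],[0,0,0]],"rotation":[[0,0,0],[0,0,0],[0,0,0],[0,0,0],[0,0,0]],"claw":[54,54,54,54,54]}'
python3 where.py
python3 - <<'E'
from h import *
d=snapshot("wrist"); cv2.imwrite("pics/w4.png",d["frame"][:,:,::-1])
d=snapshot("side"); crop(d["frame"],300,120,420,230,6,"pics/s4.png")
E
```

```text
time: 6.2
tool_pos: [463.0, -234.2, 10.6]
tcp_rot: [180.0, 0.0, 146.9]
ft_force: [-0.9, -1.2, -2.2]
finger_gap: 53.7
6.2 [ 463.03 -234.23   10.64] [179.99   0.04 146.9 ] F [-0.89 -1.22 -2.21] gap 53.74110807532841 J [-32.5    8.14 109.09   0.01  62.73 -89.4 ]
```

View pics/w4.png

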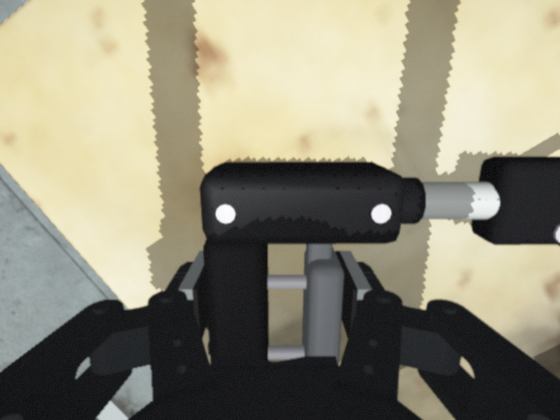

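View pics/s4.png

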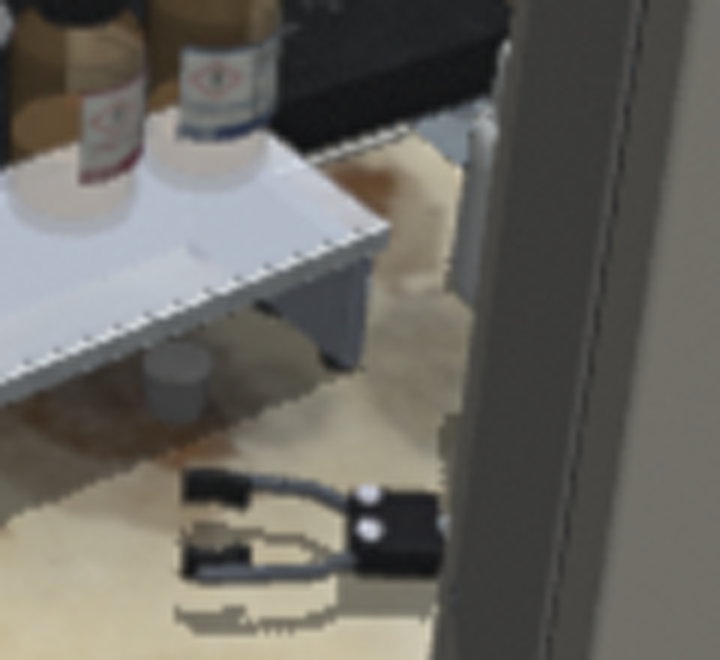

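Run:
```python
from h import *
np.set_printoptions(suppress=True,precision=1)
d=snapshot("wrist"); s=sense(); p=s["tool_pos"]; a=np.radians(56.9); ex=np.array([np.cos(a),np.sin(a)]); ey=np.array([-np.sin(a),np.cos(a)])
def loc(n,uv,z):
    q=at(d,uv,z)[:2]-p[:2]; print(n,"x",q@ex,"y",q@ey)
loc("back corner -28,64",(202,168),44);loc("edge y36",(300,242),44);loc("edge y64",(300,164),44);loc("screw 50",(225,214),44);loc("screw 50",(381,213),44)
loc("shaft top edge 57.5",(450,183),27);loc("shaft bot edge 42.5",(450,219),27)
loc("head back 85?",(472,200),40)
for n in["side","top"]:
    d=snapshot(n); crop(d["frame"],*( (330,190,370,220,15) if n=="side" else (290,210,350,270,10)),f"pics/{n}5.png")
```

```text
back corner -28,64 x -24.40551841128012 y 52.35068774682459
edge y36 x 8.87260799933911 y 25.83173644809146
edge y64 x 8.299249300919314 y 53.666804906894534
screw 50 x -17.39572550545202 y 36.27602491957804
screw 50 x 36.77763987015345 y 36.605255576334784
shaft top edge 57.5 x 68.52058409198257 y 43.691079799929014
shaft bot edge 42.5 x 70.68304519155691 y 28.880726181351587
head back 85? x 70.18325389485028 y 40.20739634857213
```

View pics/top5.png

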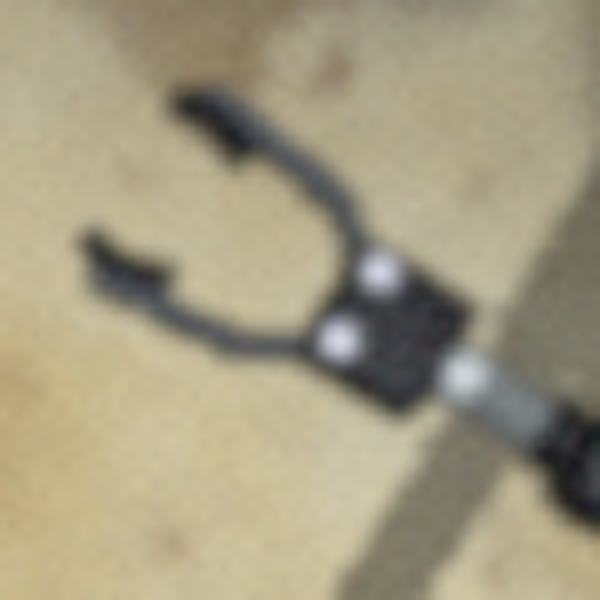

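View pics/side5.png

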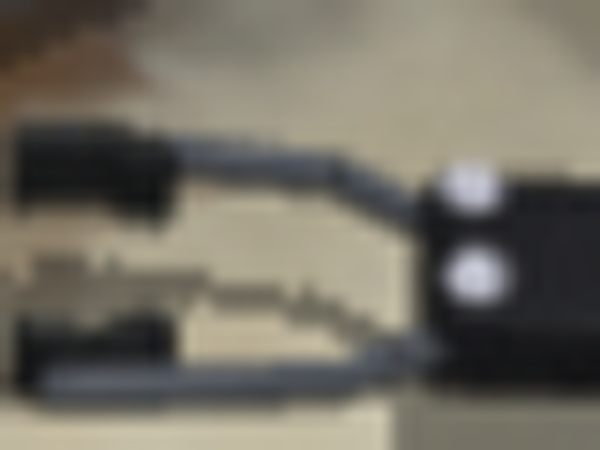

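Run:
```python
from h import *
np.set_printoptions(suppress=True,precision=1)
s=sense(); p=s["tool_pos"]; a=np.radians(56.9); ex=np.array([np.cos(a),np.sin(a)]); ey=np.array([-np.sin(a),np.cos(a)])
T=snapshot("top");S=snapshot("side")
def loc(n,d,uv,z):
    q=at(d,uv,z)[:2]-p[:2]; print(n,"x",q@ex,"y",q@ey)
t=lambda u,v:(290+(u-4.5)/10,210+(v-4.5)/10)
w=lambda u,v:(330+(u-7)/15,190+(v-7)/15)
loc("T padmid",T,t(170,193),32); loc("S padmid",S,w(95,255),29)
loc("T hinge mid",T,t(360,305),38);loc("S hinge mid",S,w(473,231),38)
loc("T tipR",T,t(175,100),32);loc("T tipL",T,t(85,240),32)
loc("S tipR",S,w(17,165),29);loc("S tipL",S,w(17,350),29)
print(p)
```

```text
T padmid x 166.22953736278163 y 37.30747223893868
S padmid x 163.4744966791574 y 36.48781518300122
T hinge mid x 112.04911009407877 y 36.415741266595155
S hinge mid x 110.14618531457432 y 37.58851434259563
T tipR x 177.64229490578373 y 16.740882184329422
T tipL x 177.7227086887888 y 58.817657888933155
S tipR x 174.9163524741545 y 17.243023609892095
S tipL x 174.47415053720377 y 57.929599758394296
[ 462.6 -234.1   10.1]
```

```bash
python3 -m creep '{"translation":[[10,1,0],[20,2,0],[20,2,0],[20,2,0],[20,2,0],[12,0,0],[0,0,0]],"rotation":[[0,0,0],[0,0,0],[0,0,0],[0,0,0],[0,0,0],[0,0,0],[0,0,0]],"claw":[54,54,54,54,54,54,54]}'
python3 -m creep '{"translation":[[0,0,0],[0,0,0],[0,0,0],[0,0,0],[0,0,0],[0,0,0],[0,0,0],[0,0,0],[0,0,0],[0,0,0]],"rotation":[[0,0,0.05],[0,0,0.1],[0,0,0.1],[0,0,0.12],[0,0,0.12],[0,0,0.12],[0,0,0.12],[0,0,0.1],[0,0,0.07],[0,0,0.032]],"claw":[54,54,54,54,54,54,54,54,54,54]}'
python3 -m creep '{"translation":[[0,0,0]],"rotation":[[0,0,0]],"claw":[54]}'
python3 where.py 382.2 -171.3 3 93.5
python3 - <<'E'
from h import *
d=snapshot("wrist"); cv2.imwrite("pics/w6.png",d["frame"][:,:,::-1])
d=snapshot("side"); crop(d["frame"],250,120,390,230,5,"pics/s6.png")
d=snapshot("top"); crop(d["frame"],260,140,400,280,5,"pics/t6.png")
E
```

```text
time: 7.25
tool_pos: [380.3, -169.6, 9.6]
tcp_rot: [-180.0, -0.1, 146.9]
ft_force: [0.4, 0.3, -2.0]
finger_gap: 53.9
time: 8.25
tool_pos: [382.7, -171.3, 10.5]
tcp_rot: [180.0, 0.0, 93.3]
ft_force: [-0.1, 0.4, -1.9]
finger_gap: 54.4
time: 8.35
tool_pos: [382.6, -171.2, 10.4]
tcp_rot: [180.0, 0.0, 93.5]
ft_force: [0.4, 0.5, -1.8]
finger_gap: 54.3
8.35 [ 382.6  -171.22   10.44] [179.97   0.02  93.46] F [ 0.45  0.5  -1.82] gap 54.27069442156053 J [-31.13  -7.39 124.73  -0.    62.63 -34.59]
tool delta [-0.05 -0.4   7.44]
rotvec [ 0.  0. -0.]
```

View pics/w6.png

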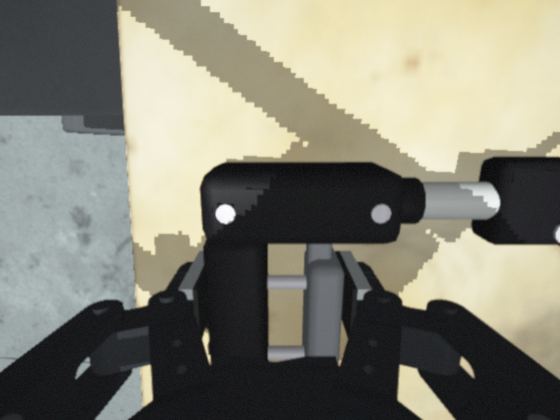

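View pics/s6.png

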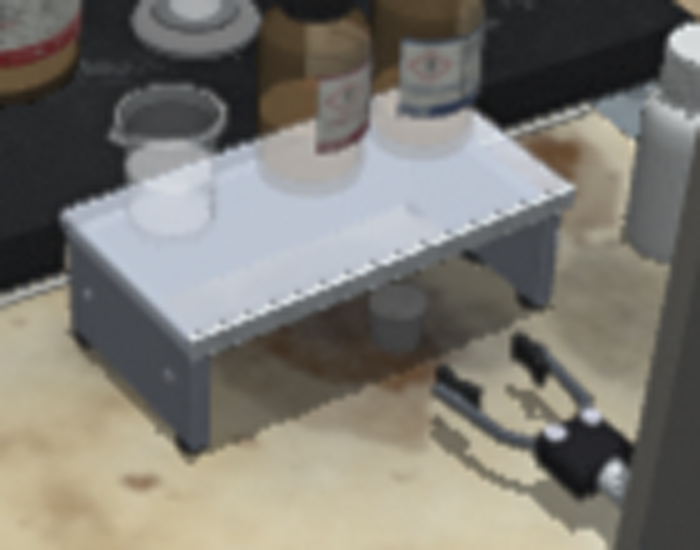

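View pics/t6.png

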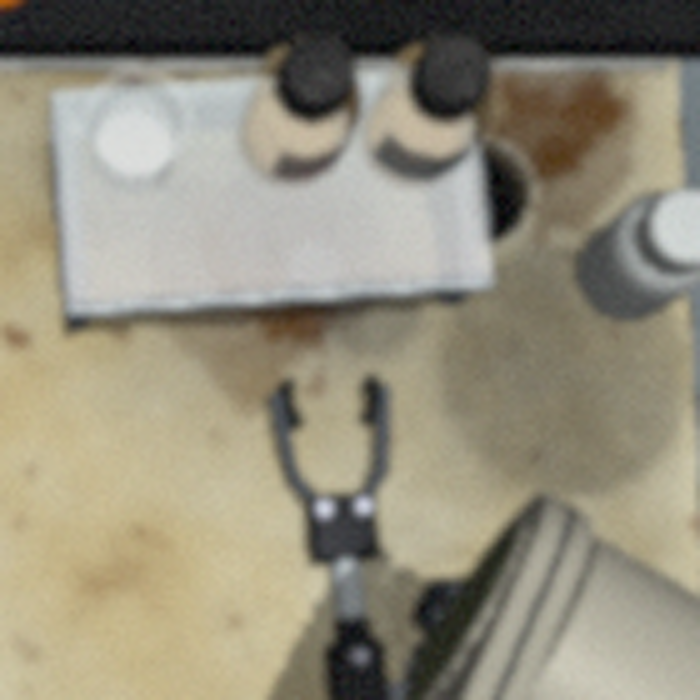

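Run:
```python
from h import *
np.set_printoptions(suppress=True,precision=1)
s=sense(); p=s["tool_pos"]; a=np.radians(3.5); ex=np.array([np.cos(a),np.sin(a)]); ey=np.array([-np.sin(a),np.cos(a)])
T=snapshot("top");S=snapshot("side")
def loc(n,d,uv,z):
    w=at(d,uv,z);q=w[:2]-p[:2]; print(n,w[:2],"x",q@ex,"y",q@ey)
t=lambda u,v:(260+(u-2)/5,140+(v-2)/5)
w=lambda u,v:(250+(u-2)/5,120+(v-2)/5)
loc("T padmid",T,t(331,400),32); loc("S padmid",S,w(492,367),29)
loc("T hinge mid",T,t(344,507),38);loc("S hinge mid",S,w(573,424),38)
loc("S stopper top",S,w(399,303),22);loc("S base",S,w(397,340),0);loc("S sides mid",S,w((371+426)/2,308),20)
loc("T stopper",T,t(305,259),22)
```

```text
T padmid [ 545.4 -123.1] x 165.63549789530305 y 37.899792940374894
S padmid [ 547.  -126.1] x 167.05600024232027 y 34.84374184302414
T hinge mid [ 490.9 -127.3] x 111.00799489865219 y 37.03493400141034
S hinge mid [ 489.5 -128.2] x 109.50879615368042 y 36.254812779367874
S stopper top [ 613.7 -119.7] x 234.06703837647805 y 37.14139835593293
S base [ 613.5 -119.8] x 233.78568902195548 y 37.03142662726546
S sides mid [ 612.7 -118.9] x 233.13993607396253 y 37.964799899980996
T stopper [ 619.9 -113.1] x 240.66127818349716 y 43.34598987461059
```

```bash
python3 -m creep '{"translation":[[0,0,4],[0,0,4],[0,10,0],[0,14,0],[0,14,0],[0,12,0],[0,9,0],[0,6,0],[0,3,0],[0,0,0]],"rotation":[[0,0,0],[0,0,0],[0,0,0],[0,0,0],[0,0,0],[0,0,0],[0,0,0],[0,0,0],[0,0,0],[0,0,0]],"claw":[54,54,54,54,54,54,54,54,54,54]}'
python3 where.py 450.5 -167.1 3 93.5
python3 - <<'E'
from h import *
d=snapshot("side"); crop(d["frame"],290,140,370,210,8,"pics/s7.png")
d=snapshot("top"); crop(d["frame"],280,170,370,240,8,"pics/t7.png")
E
```

```text
time: 9.6
tool_pos: [450.2, -166.7, 2.2]
tcp_rot: [-180.0, -0.0, 93.5]
ft_force: [-0.3, 0.2, -1.5]
finger_gap: 54.3
9.6 [ 450.18 -166.74    2.22] [-179.99   -0.     93.51] F [-0.35  0.17 -1.46] gap 54.29986095806145 J [-26.45   3.33 115.35  -0.    61.34 -29.95]
tool delta [-0.38  0.3  -0.78]
rotvec [-0. -0.  0.]
```

View pics/s7.png

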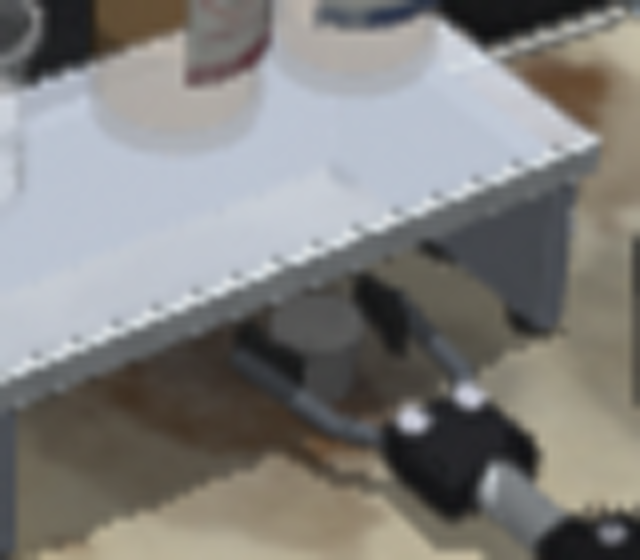

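View pics/t7.png

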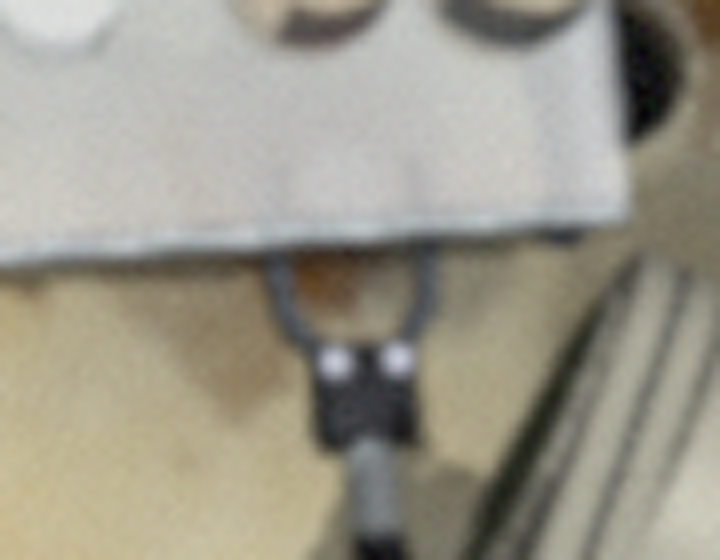

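```bash
python3 -m creep '{"translation":[[0,0,0],[0,0,0],[0,0,0],[0,0,0],[0,0,0],[0,0,0],[0,0,0],[0,0,0]],"rotation":[[0,0,0],[0,0,0],[0,0,0],[0,0,0],[0,0,0],[0,0,0],[0,0,0],[0,0,0]],"claw":[53.5,53,52.5,52,51.5,51,51,51]}' 20
python3 where.py
python3 -m creep '{"translation":[[0,0,0],[0,0,0],[0,0,0],[0,0,0]],"rotation":[[0,0,0],[0,0,0],[0,0,0],[0,0,0]],"claw":[50.5,50,50,50]}'
python3 -m creep '{"translation":[[0,0,0],[0,0,0],[0,0,0]],"rotation":[[0,0,0],[0,0,0],[0,0,0]],"claw":[49.5,49.5,49.5]}'
python3 -m creep '{"translation":[[0,0,0],[0,0,0],[0,0,0]],"rotation":[[0,0,0],[0,0,0],[0,0,0]],"claw":[49,49,49]}'
python3 - <<'E'
from h import *
d=snapshot("side"); crop(d["frame"],290,140,370,210,8,"pics/s8.png")
E
```

```text
time: 10.5
tool_pos: [450.1, -166.8, 2.3]
tcp_rot: [-180.0, -0.0, 93.5]
ft_force: [-1.0, 0.5, -2.1]
finger_gap: 51.3
10.5 [ 450.05 -166.77    2.28] [-180.    -0.    93.5] F [-0.97  0.55 -2.13] gap 51.30502403862365 J [-26.46   3.29 115.37   0.    61.34 -29.96]
time: 10.9
tool_pos: [450.0, -166.8, 2.3]
tcp_rot: [-180.0, -0.0, 93.5]
ft_force: [0.9, 0.1, -1.2]
finger_gap: 50.2
time: 11.2
tool_pos: [450.1, -166.8, 2.3]
tcp_rot: [-180.0, 0.0, 93.5]
ft_force: [0.4, 0.6, -1.0]
finger_gap: 49.9
time: 11.5
tool_pos: [450.0, -166.8, 2.3]
tcp_rot: [-180.0, -0.0, 93.5]
ft_force: [-0.8, -0.2, -1.7]
finger_gap: 49.2
```

View pics/s8.png

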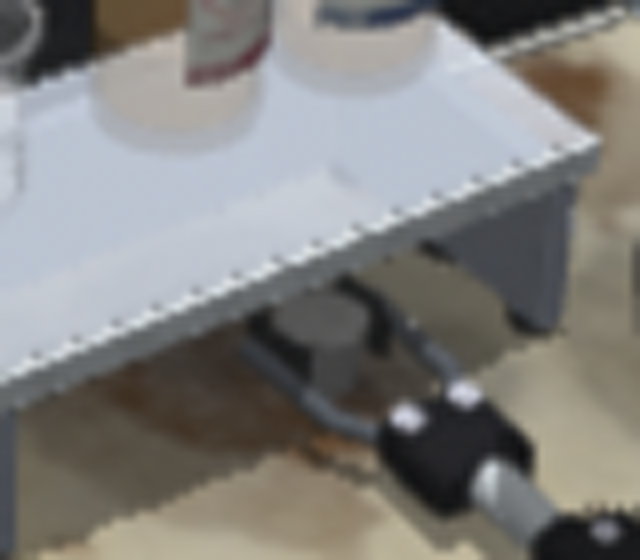

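```bash
python3 -m creep '{"translation":[[0,0,0],[0,0,0],[0,0,0],[0,0,0]],"rotation":[[0,0,0],[0,0,0],[0,0,0],[0,0,0]],"claw":[48.7,48.5,48.5,48.5]}'
python3 -m creep '{"translation":[[0,0,0],[0,0,0],[0,0,0],[0,0,0]],"rotation":[[0,0,0],[0,0,0],[0,0,0],[0,0,0]],"claw":[48.2,48,48,48]}'
python3 -m creep '{"translation":[[0,0,0],[0,0,0],[0,0,0],[0,0,0]],"rotation":[[0,0,0],[0,0,0],[0,0,0],[0,0,0]],"claw":[47.7,47.5,47.5,47.5]}'
python3 -c "
from h import *
print(np.mean([ (snapshot('top'),sense()['finger_gap'])[1] for i in range(6)]))"
```

```text
time: 11.95
tool_pos: [450.1, -166.8, 2.3]
tcp_rot: [180.0, 0.0, 93.5]
ft_force: [-0.4, 0.3, -0.9]
finger_gap: 48.6
time: 12.35
tool_pos: [450.1, -166.8, 2.3]
tcp_rot: [180.0, 0.0, 93.5]
ft_force: [-0.7, 0.5, 0.2]
finger_gap: 48.4
time: 12.75
tool_pos: [450.1, -166.8, 2.3]
tcp_rot: [180.0, 0.0, 93.5]
ft_force: [-1.4, -0.0, 0.6]
finger_gap: 48.4
48.417254966447096
```

```bash
python3 -m creep '{"translation":[[0,0,0],[0,0,0],[0,0,0],[0,0,0]],"rotation":[[0,0,0],[0,0,0],[0,0,0],[0,0,0]],"claw":[47.2,47,47,47]}' 20
python3 -c "
from h import *
print(np.mean([ (snapshot('top'),sense()['finger_gap'])[1] for i in range(6)]))"
python3 -m creep '{"translation":[[0,0,0],[0,0,0],[0,0,0],[0,0,0]],"rotation":[[0,0,0],[0,0,0],[0,0,0],[0,0,0]],"claw":[46.5,46,46,46]}' 20
python3 - <<'E'
from h import *
print(np.mean([ (snapshot('top'),sense()['finger_gap'])[1] for i in range(6)]))
d=snapshot("side"); crop(d["frame"],290,140,370,210,8,"pics/s9.png")
E
```

```text
time: 13.45
tool_pos: [450.1, -166.8, 2.3]
tcp_rot: [180.0, 0.0, 93.5]
ft_force: [-0.4, 0.4, -0.9]
finger_gap: 48.5
48.48110726533031
time: 14.15
tool_pos: [450.1, -166.8, 2.3]
tcp_rot: [180.0, 0.0, 93.5]
ft_force: [-0.4, 0.3, 0.1]
finger_gap: 48.4
48.56005023639188
```

View pics/s9.png

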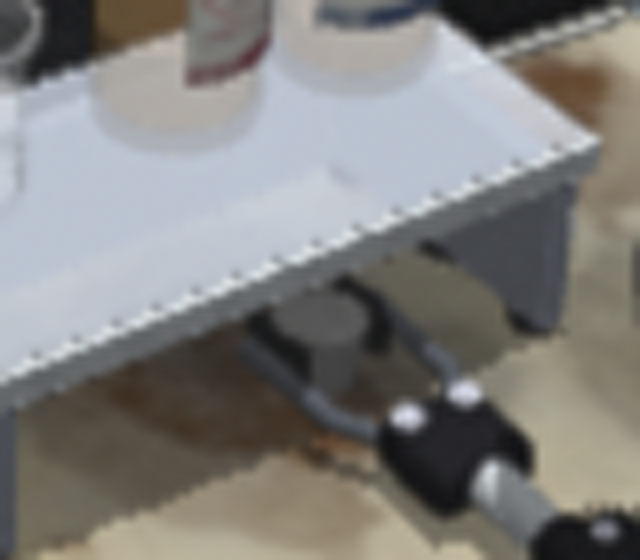

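```bash
python3 -m creep '{"translation":[[0,0,-2],[0,0,-3],[0,0,-4],[0,0,-4],[0,-6,0],[0,-12,0],[0,-16,0],[0,-16,0],[0,-12,0],[0,-6,0]],"rotation":[[0,0,0],[0,0,0],[0,0,0],[0,0,0],[0,0,0],[0,0,0],[0,0,0],[0,0,0],[0,0,0],[0,0,0]],"claw":[46,46,46,46,46,46,46,46,46,46]}'
python3 where.py 405 153 20 90
python3 - <<'E'
from h import *
d=snapshot("side"); crop(d["frame"],290,140,390,220,7,"pics/s10.png")
d=snapshot("top"); crop(d["frame"],280,170,370,240,8,"pics/t10.png")
E
```

```text
time: 15.5
tool_pos: [380.1, -170.6, 14.7]
tcp_rot: [-179.9, -0.0, 93.5]
ft_force: [-1.4, 0.1, -2.3]
finger_gap: 48.4
15.5 [ 380.14 -170.59   14.66] [-179.92   -0.04   93.46] F [-1.36  0.08 -2.34] gap 48.3987210987129 J [-31.22  -8.17 124.91  -0.01  63.35 -34.68]
tool delta [321.5   44.36  -5.17]
rotvec [-0.   -0.    0.06]
```

View pics/s10.png

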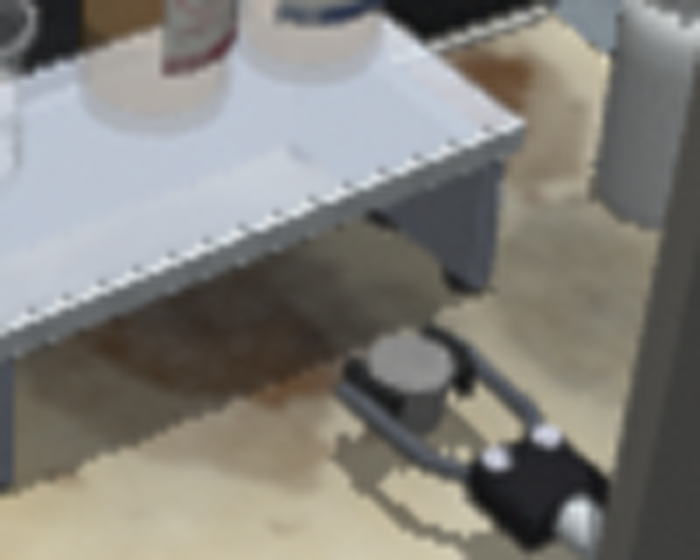

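View pics/t10.png

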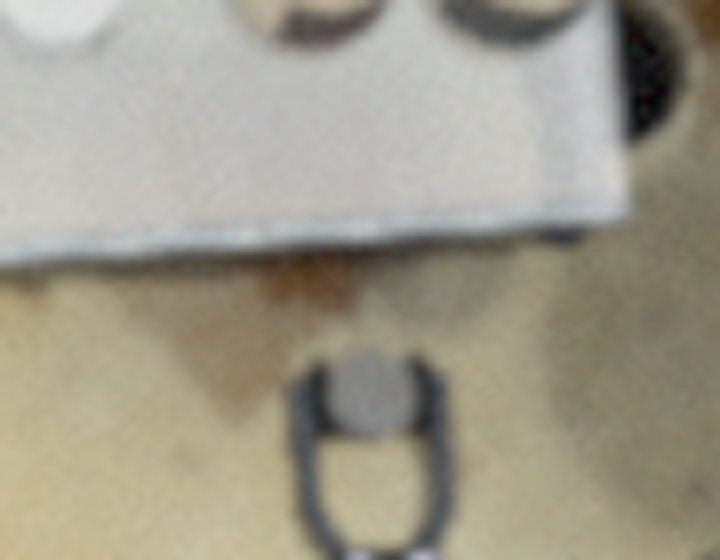

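```bash
python3 -m creep '{"translation":[[0,0,-3],[5,0,-4],[12,0,-3],[20,0,0],[25,0,0],[30,0,0],[30,0,0],[30,0,0],[30,0,0],[30,0,0]],"rotation":[[0,0,0.03],[0,0,0.031],[0,0,0],[0,0,0],[0,0,0],[0,0,0],[0,0,0],[0,0,0],[0,0,0],[0,0,0]],"claw":[46,46,46,46,46,46,46,46,46,46]}'
python3 -m creep '{"translation":[[30,0,0],[28,0,0],[22,0,0],[16,0,0],[10,0,0],[5,0,0],[0,0,0]],"rotation":[[0,0,0],[0,0,0],[0,0,0],[0,0,0],[0,0,0],[0,0,0],[0,0,0]],"claw":[46,46,46,46,46,46,46]}'
python3 where.py 405 155 20 90
python3 - <<'E'
from h import *
d=snapshot("side"); cv2.imwrite("pics/s11.png",d["frame"][:,:,::-1])
d=snapshot("top"); crop(d["frame"],130,150,250,260,6,"pics/t11.png")
E
```

```text
time: 16.6
tool_pos: [381.9, 42.9, 25.5]
tcp_rot: [180.0, -0.0, 90.1]
ft_force: [1.2, -0.6, -2.5]
finger_gap: 48.4
time: 17.3
tool_pos: [381.9, 152.4, 25.3]
tcp_rot: [-180.0, 0.0, 90.1]
ft_force: [-0.2, 0.2, -1.7]
finger_gap: 48.3
17.3 [381.91 152.41  25.27] [-179.99    0.     90.06] F [-0.22  0.2  -1.68] gap 48.29350820441116 J [ 14.61 -10.4  125.57  -0.    64.84  14.54]
tool delta [ 2.56 23.1   5.26]
rotvec [-0.  0.  0.]
```

View pics/s11.png

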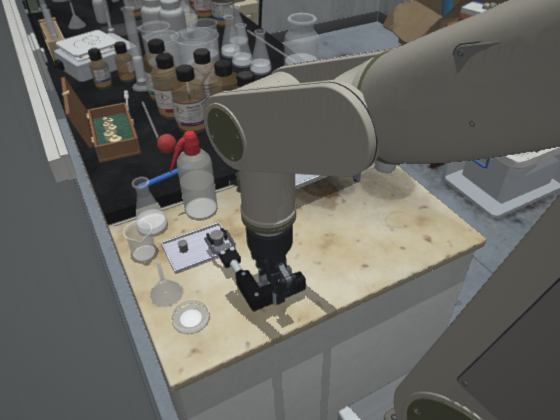

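View pics/t11.png

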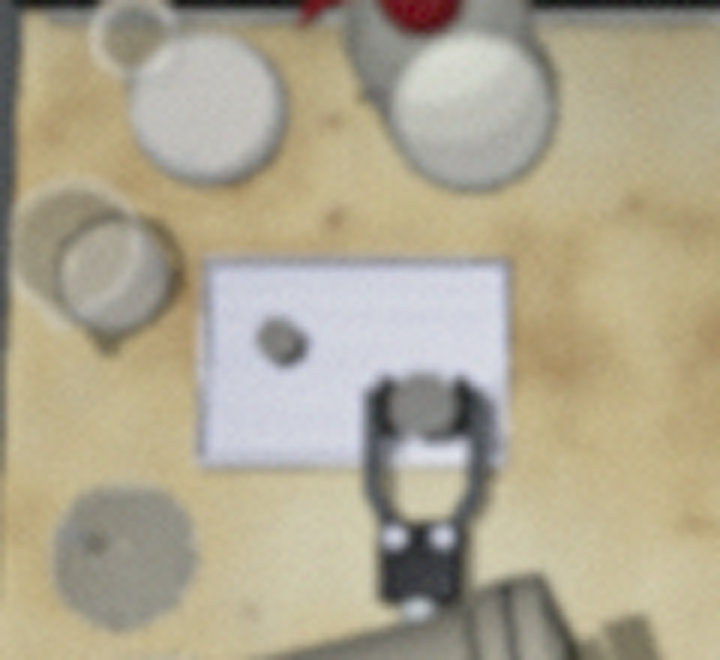

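```bash
python3 -m creep '{"translation":[[0,8,0],[0,10,0],[0,3,0],[0,0,5],[0,0,6],[0,0,4],[0,0,3],[0,0,0]],"rotation":[[0,0,0],[0,0,0],[0,0,0],[0,0,0],[0,0,0],[0,0,0],[0,0,0],[0,0,0]],"claw":[46,46,46,46,46,46,46,46]}'
python3 where.py 403 153 5.3 90
python3 - <<'E'
from h import *
d=snapshot("side"); crop(d["frame"],150,215,260,295,7,"pics/s12.png")
E
```

```text
time: 18.2
tool_pos: [402.3, 151.9, 6.5]
tcp_rot: [-179.9, 0.0, 90.0]
ft_force: [-0.4, -0.3, -1.6]
finger_gap: 48.0
18.2 [402.26 151.94   6.53] [-179.92    0.02   90.01] F [-0.44 -0.31 -1.62] gap 48.045649466145925 J [ 13.85  -4.98 123.02   0.    62.05  13.85]
tool delta [1.06 0.74 1.23]
rotvec [-0.  0.  0.]
```

View pics/s12.png

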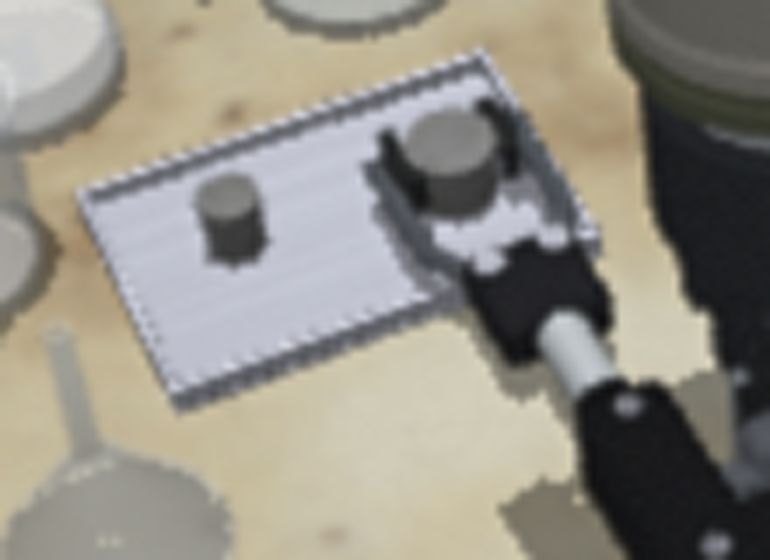

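```bash
cat > avg.py <<'E'
from h import *
L=[]
for i in range(8):
    snapshot('top'); s=sense(); L.append(np.r_[s['ft_force'],s['tool_pos'][2],s['finger_gap']])
print("avg F,z,gap",np.mean(L,0).round(2))
E
python3 avg.py
python3 -m creep '{"translation":[[0,0,0.4],[0,0,0.4],[0,0,0]],"rotation":[[0,0,0],[0,0,0],[0,0,0]],"claw":[46,46,46]}'
python3 avg.py
python3 -m creep '{"translation":[[0,0,0.4],[0,0,0]],"rotation":[[0,0,0],[0,0,0]],"claw":[46,46]}'
python3 avg.py
```

```text
avg F,z,gap [ 0.51 -0.11 -1.61  7.49 48.36]
time: 18.95
tool_pos: [403.0, 152.0, 6.4]
tcp_rot: [-180.0, 0.0, 90.0]
ft_force: [-0.6, -1.1, -2.0]
finger_gap: 48.2
avg F,z,gap [ 0.35 -0.09 -1.74  6.47 48.42]
time: 19.55
tool_pos: [403.0, 152.1, 6.1]
tcp_rot: [-180.0, 0.0, 90.0]
ft_force: [-0.6, 0.3, -2.9]
finger_gap: 48.5
avg F,z,gap [ 2.000e-02 -4.000e-02 -1.630e+00  6.090e+00  4.852e+01]
```

Still in the air; continue down to about 5.3.

```bash
python3 -m creep '{"translation":[[0,0,0.5],[0,0,0]],"rotation":[[0,0,0],[0,0,0]],"claw":[46,46]}'
python3 avg.py
python3 -m creep '{"translation":[[0,0,0.4],[0,0,0]],"rotation":[[0,0,0],[0,0,0]],"claw":[46,46]}'
python3 avg.py
python3 -m creep '{"translation":[[0,0,0.4],[0,0,0]],"rotation":[[0,0,0],[0,0,0]],"claw":[46,46]}'
python3 avg.py
```

```text
time: 20.15
tool_pos: [403.0, 152.1, 5.5]
tcp_rot: [-180.0, 0.0, 90.0]
ft_force: [0.4, 0.7, -1.6]
finger_gap: 48.0
avg F,z,gap [-0.25  0.21 -2.09  5.58 48.32]
time: 20.75
tool_pos: [403.0, 152.1, 5.2]
tcp_rot: [-180.0, -0.0, 90.0]
ft_force: [0.3, 0.6, -1.8]
finger_gap: 48.3
avg F,z,gap [-0.05 -0.27 -1.9   5.18 48.4 ]
time: 21.35
tool_pos: [403.1, 152.1, 4.8]
tcp_rot: [180.0, -0.0, 90.0]
ft_force: [-0.4, 0.2, -2.2]
finger_gap: 48.5
avg F,z,gap [-0.34  0.22 -1.49  4.83 48.22]
```

```bash
python3 -m creep '{"translation":[[0,0,0.4],[0,0,0]],"rotation":[[0,0,0],[0,0,0]],"claw":[46,46]}'
python3 avg.py
python3 -m creep '{"translation":[[0,0,0.4],[0,0,0]],"rotation":[[0,0,0],[0,0,0]],"claw":[46,46]}'
python3 avg.py
python3 - <<'E'
from h import *
d=snapshot("side"); crop(d["frame"],150,215,260,295,7,"pics/s13.png")
E
```

```text
time: 21.95
tool_pos: [403.1, 152.1, 4.4]
tcp_rot: [180.0, -0.0, 90.0]
ft_force: [-1.4, 0.2, -0.5]
finger_gap: 48.5
avg F,z,gap [-0.43  0.06 -0.34  4.45 48.38]
time: 22.55
tool_pos: [403.1, 152.1, 4.1]
tcp_rot: [180.0, -0.0, 90.0]
ft_force: [-1.4, -0.3, 0.9]
finger_gap: 48.2
avg F,z,gap [-1.28 -0.3   0.9   4.06 48.38]
```

View pics/s13.png

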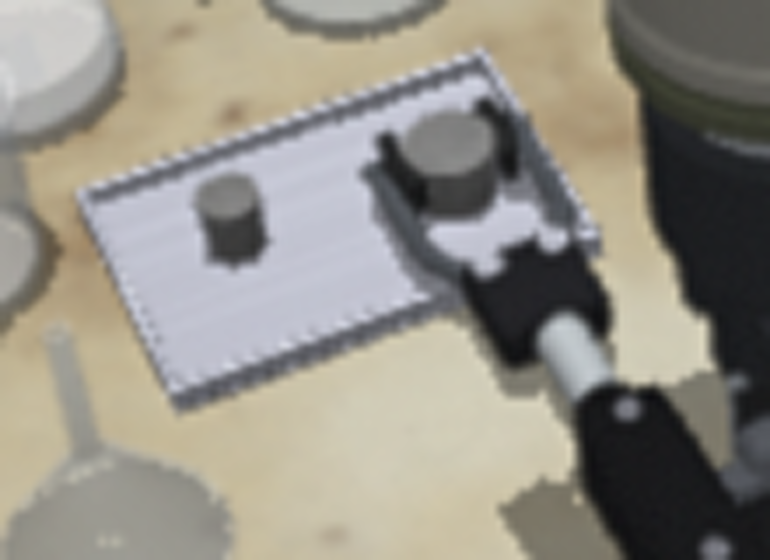

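```bash
python3 -m creep '{"translation":[[0,0,-0.3],[0,0,0],[0,0,0],[0,0,0],[0,0,0],[0,0,0],[0,0,0],[0,0,0],[0,0,0],[0,0,0]],"rotation":[[0,0,0],[0,0,0],[0,0,0],[0,0,0],[0,0,0],[0,0,0],[0,0,0],[0,0,0],[0,0,0],[0,0,0]],"claw":[47,47.5,48,48.3,48.6,49,49.5,50,50.5,51]}'
python3 -m creep '{"translation":[[0,0,0],[0,0,0],[0,0,0],[0,0,0],[0,0,0],[0,0,0],[0,0,0],[0,0,0]],"rotation":[[0,0,0],[0,0,0],[0,0,0],[0,0,0],[0,0,0],[0,0,0],[0,0,0],[0,0,0]],"claw":[51.5,52,52.5,53,53.5,54,54,54]}'
python3 avg.py
python3 - <<'E'
from h import *
d=snapshot("side"); crop(d["frame"],150,215,260,295,7,"pics/s14.png")
E
```

```text
time: 24.0
tool_pos: [402.9, 152.0, 4.2]
tcp_rot: [-180.0, 0.0, 90.0]
ft_force: [-0.5, 0.5, -1.3]
finger_gap: 51.0
time: 24.8
tool_pos: [403.1, 152.1, 4.3]
tcp_rot: [180.0, -0.0, 90.0]
ft_force: [-0.3, 0.0, -2.0]
finger_gap: 54.2
avg F,z,gap [ 0.13 -0.14 -1.76  4.3  54.12]
```

View pics/s14.png

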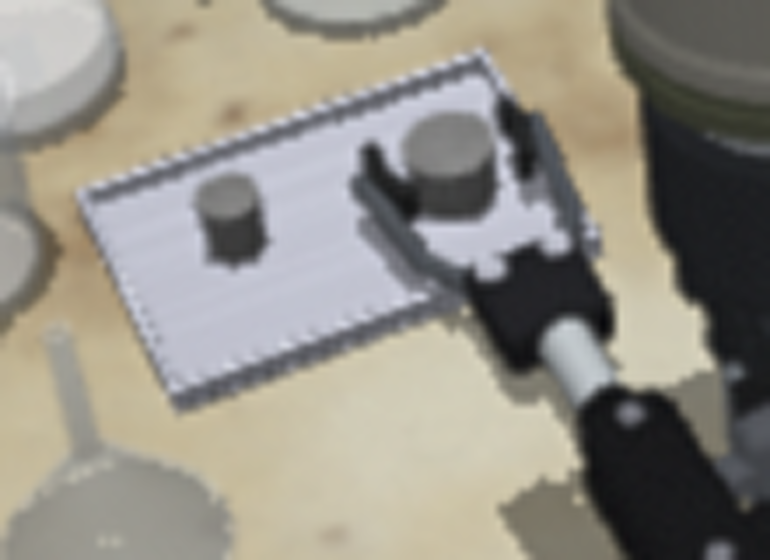

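```bash
python3 -m creep '{"translation":[[0,0,-2],[0,0,-3],[0,0,-4],[0,0,-4],[0,0,-4],[0,0,-4],[0,0,-2],[0,0,0]],"rotation":[[0,0,0],[0,0,0],[0,0,0],[0,0,0],[0,0,0],[0,0,0],[0,0,0],[0,0,0]],"claw":[54,54,54,54,54,54,54,54]}'
python3 - <<'E'
from h import *
d=snapshot("side"); crop(d["frame"],150,215,260,295,7,"pics/s15.png")
E
```

```text
time: 26.05
tool_pos: [403.4, 152.1, 27.7]
tcp_rot: [180.0, -0.0, 90.0]
ft_force: [0.5, 0.7, -2.4]
finger_gap: 54.0
```

View pics/s15.png

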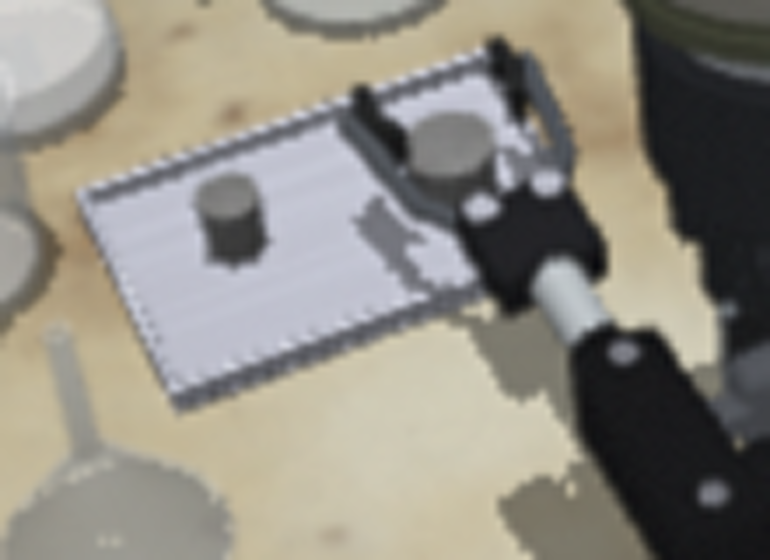

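```bash
python3 -m creep '{"translation":[[0,-8,-2],[0,-10,-2],[-5,-2,0],[-15,0,0],[-20,0,0],[-20,0,0],[-18,0,0],[-10,0,0],[-4,0,0],[0,0,0]],"rotation":[[0,0,0],[0,0,0],[0,0,0],[0,0,0],[0,0,0],[0,0,0],[0,0,0],[0,0,0],[0,0,0],[0,0,0]],"claw":[54,54,54,54,54,54,54,54,54,54]}'
python3 -m creep '{"translation":[[0,0,4],[0,0,6],[0,0,7],[0,0,6],[0,0,4],[0,0,1],[0,0,0]],"rotation":[[0,0,0],[0,0,0],[0,0,0],[0,0,0],[0,0,0],[0,0,0],[0,0,0]],"claw":[54,54,54,54,54,54,54]}'
python3 avg.py; python3 where.py
python3 - <<'E'
from h import *
d=snapshot("side"); cv2.imwrite("pics/s16.png",d["frame"][:,:,::-1])
d=snapshot("top"); crop(d["frame"],130,140,290,290,5,"pics/t16.png")
E
```

```text
time: 27.1
tool_pos: [383.0, 59.8, 31.3]
tcp_rot: [180.0, -0.0, 89.9]
ft_force: [0.1, -0.1, -2.0]
finger_gap: 53.9
time: 27.8
tool_pos: [382.8, 60.1, 3.0]
tcp_rot: [-180.0, -0.0, 90.0]
ft_force: [0.1, 0.1, -1.0]
finger_gap: 54.4
avg F,z,gap [-0.2  -0.17 -1.67  3.51 53.97]
28.2 [383.2   60.03   3.46] [179.98   0.    90.  ] F [-0.56  0.29 -1.75] gap 53.87212700094901 J [  1.32 -12.16 129.72  -0.    62.42   1.32]
```

View pics/s16.png

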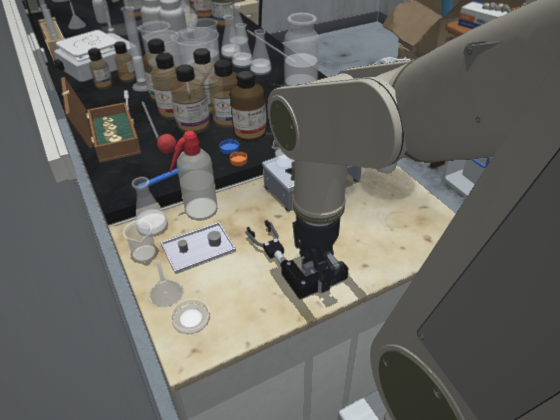

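View pics/t16.png

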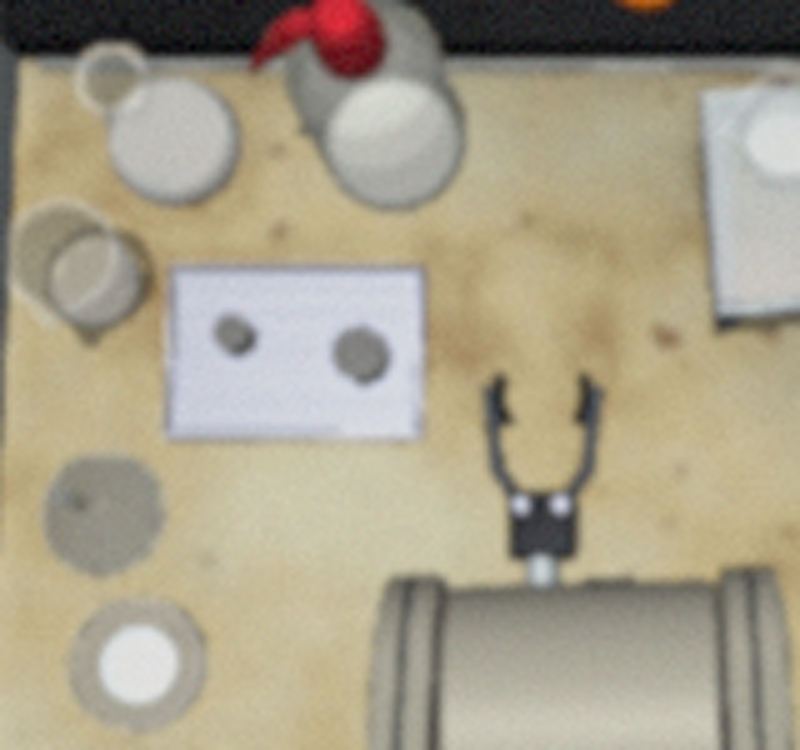

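Both stoppers stand in the tray, and the reacher hangs just above clear bench. Lowering until contact.

```bash
python3 -m creep '{"translation":[[0,0,0.7],[0,0,0.7],[0,0,0.4],[0,0,0]],"rotation":[[0,0,0],[0,0,0],[0,0,0],[0,0,0]],"claw":[54,54,54,54]}'
python3 avg.py
python3 -m creep '{"translation":[[0,0,0.5],[0,0,0.3],[0,0,0]],"rotation":[[0,0,0],[0,0,0],[0,0,0]],"claw":[54,54,54]}'
python3 avg.py
```

```text
time: 28.7
tool_pos: [382.9, 60.1, 1.4]
tcp_rot: [-180.0, 0.0, 90.0]
ft_force: [-0.5, -0.0, -3.0]
finger_gap: 54.1
avg F,z,gap [-2.000e-02  5.000e-02 -1.630e+00  1.490e+00  5.403e+01]
time: 29.4
tool_pos: [383.1, 60.1, 0.8]
tcp_rot: [-180.0, 0.0, 90.0]
ft_force: [-1.1, 0.1, 0.3]
finger_gap: 53.9
avg F,z,gap [-1.78 -0.33  1.9   0.8  53.9 ]
```

Contact. Release slowly, then open.

```bash
python3 -m creep '{"translation":[[0,0,0],[0,0,0],[0,0,0],[0,0,0],[0,0,0],[0,0,0],[0,0,0],[0,0,0],[0,0,0],[0,0,0]],"rotation":[[0,0,0],[0,0,0],[0,0,0],[0,0,0],[0,0,0],[0,0,0],[0,0,0],[0,0,0],[0,0,0],[0,0,0]],"claw":[54.5,55,55.5,56,57,58,62,70,80,85]}'
python3 -m creep '{"translation":[[0,0,0],[0,0,0],[0,0,0],[0,0,0]],"rotation":[[0,0,0],[0,0,0],[0,0,0],[0,0,0]],"claw":[85,85,85,85]}'
python3 avg.py
python3 - <<'E'
from h import *
d=snapshot("wrist"); cv2.imwrite("pics/w17.png",d["frame"][:,:,::-1])
E
```

```text
time: 30.8
tool_pos: [383.0, 60.1, 0.7]
tcp_rot: [180.0, 0.0, 90.0]
ft_force: [0.2, -0.4, -0.4]
finger_gap: 84.7
time: 31.2
tool_pos: [383.0, 60.1, 0.7]
tcp_rot: [180.0, -0.0, 90.0]
ft_force: [-0.1, -0.2, 0.2]
finger_gap: 85.1
avg F,z,gap [-5.000e-02  2.000e-01  1.900e-01  6.900e-01  8.512e+01]
```

View pics/w17.png

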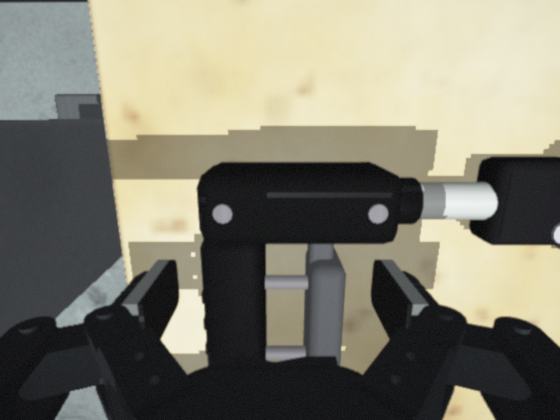

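Fingers are clear on both sides (handle at u 203, trigger at 345; fingers at 178 and 372). Rise straight up.

```bash
python3 -m creep '{"translation":[[0,0,-5],[0,0,-12],[0,0,-20],[0,0,-25],[0,0,-30],[0,0,-30],[0,0,-25],[0,0,-15],[0,0,-5],[0,0,0]],"rotation":[[0,0,0],[0,0,0],[0,0,0],[0,0,0],[0,0,0],[0,0,0],[0,0,0],[0,0,0],[0,0,0],[0,0,0]],"claw":[85,85,85,85,85,85,85,85,85,85]}'
python3 - <<'E'
from h import *
np.set_printoptions(suppress=True,precision=1)
d=snapshot("wrist"); cv2.imwrite("pics/w18.png",d["frame"][:,:,::-1])
d=snapshot("side"); crop(d["frame"],110,160,350,340,3.3,"pics/s18.png")
E
```

```text
time: 32.65
tool_pos: [383.5, 60.1, 168.4]
tcp_rot: [179.9, -0.0, 90.0]
ft_force: [0.5, 0.6, -0.3]
finger_gap: 85.1
```

View pics/w18.png

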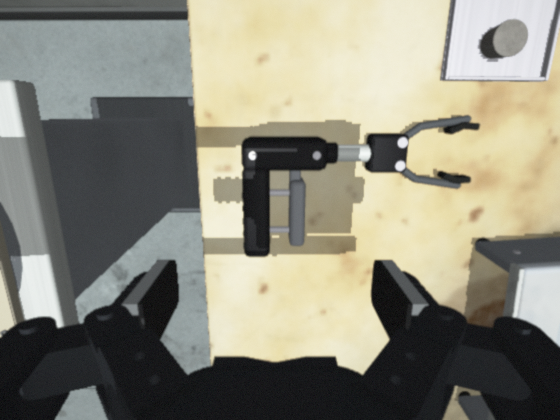

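View pics/s18.png

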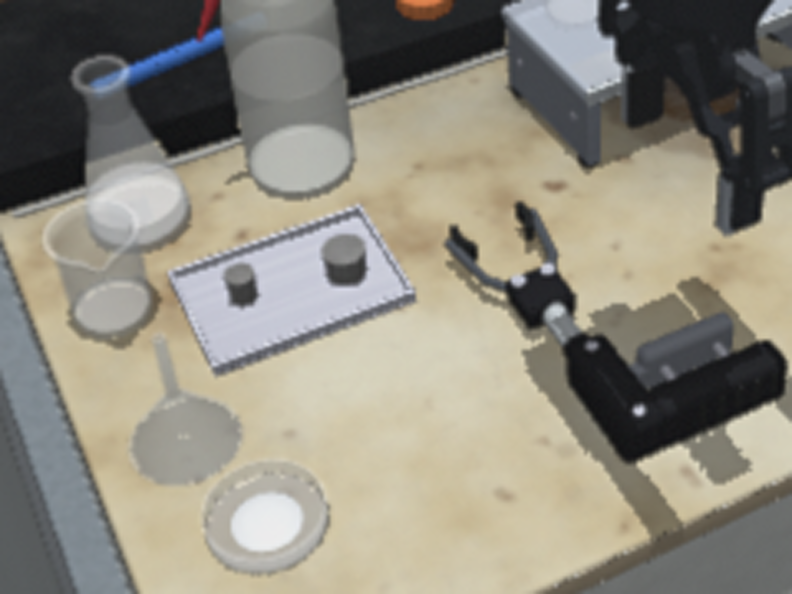

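Run:
```python
from h import *
np.set_printoptions(suppress=True,precision=1)
d=snapshot("top")
s=snapshot("side"); w=lambda u,v:(110+(u-1.2)/3.3,160+(v-1.2)/3.3)
print("large top",at(s,w(345,248),25),"small top",at(s,w(240,272),25))
print(hand_in())
```

```text
large top [570.8 185.8  25. ] small top [582.2 250.   25. ]
the job is handed in; nothing more can be done
None
```

I moved the large stopper from under the riser to the tray with the reacher, laid the reacher back on the bench, and handed the job in at about 33 s of the 61 s allowed. The hand-in gives no verdict, so this rests on my own last checks.

- **Grip:** I closed the fingers on the handle and trigger at the lowest grip setting, 20 N. The trigger stalled at a 48.4 mm opening. That works out to about 4.7 N per jaw on the stopper, inside the 2 to 5 N that hold it well; this force was not measured directly.
- **Placing:** I lowered the stopper in steps under 1 mm until the wrist force rose, then eased the trigger open slowly.
- **Stoppers:** The last pictures show both standing upright inside the tray walls. The large one is at about (571, 186) mm and the small one at (582, 250) mm, still where it started.
- **Reacher:** It lies flat on the bench with its jaws open, well clear of the tray and riser, and the gripper is about 168 mm above the bench, touching nothing.
- **Bystanders:** The flask, beaker, funnel, petri dish and wash bottle look unmoved by eye. The white bottle and the bottles on the riser were out of the last views, but the arm did not go near them.

One check disagreed. Viewed from above through the acrylic board, the stopper under the riser appeared about 8 mm away from where the side camera placed it. I used the side camera's direct view, and the grip was on target.

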